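# Clear the spanner and hold the socket case open

## Task

Take the spanner off the lid of the socket case and hang it by its ring on the hook of the stand, so that it hangs there freely. Then lift the lid, which falls shut if let go, to 45 degrees and hold it still there: finish while the gripper is still holding the lid open. Leave the spray can, the jar and the small socket where they stand.

Things in the scene. Friction and masses are not known exactly. Their poses are not given: they have to be found in the camera images.
- spanner: Steel combination spanner, 161 mm long, about 0.12 kg, flat on the shut lid at the start. Origin: on its underside at mid-shank, near its balance point; x along the shank to the ring, z up. Shank 12 mm wide, 2.5 to 9.5 mm above the underside, bare for x -45 to 45 mm. Ring (x 48 to 82 mm): outside 35, hole 23, 12 mm thick. Open jaw (x -79 to -47 mm): 29 mm wide, 12 mm thick.
- spanner_eye (a point): Centre of the hole of the spanner's ring, 65 mm along the spanner's x axis from its origin and 6 mm above its underside. Axes as the spanner's.
- stand: Fixed dark steel hook stand: foot 110 x 110 x 14 mm, post 16 mm thick, 250 mm high. Origin: under the centre of the foot. A round 8 mm rod leaves the post at 200 mm height along the stand's -x axis (roughly towards the robot), runs level for 75 mm, then turns straight up; its round end is 240 mm above the bench. Place and yaw vary.
- hook_bend (a point): Bend of the hook on the rod's centre line, 200 mm high; the upright tip ends 40 mm above it, the level arm runs 75 mm along +x to the post. Axes as the stand's. A spanner held level, ring lowered over the tip, shank pointing away from the post, swings down when let go and hangs from the arm by its ring, the centre of its hole about 7 mm below the arm's centre line.
- case: Fixed dark grey steel socket case, 170 mm deep (x), 280 mm wide (y), 85 mm high, with a flat hinged lid. Origin: under the centre of its floor. Its -x side, the lid's handle side, faces roughly towards the robot. Place and yaw vary; it may stand left or right of the stand.
- lid (a joint): Opening angle of the lid, rad: 0 shut, 0.785 = 45 degrees, stop at 1.75. A 6 mm plate, 170 x 280 mm, 0.6 kg with its handle, top 91.5 mm above the bench when shut, hinged along the case's far (+x) upper edge. Almost no hinge friction: let go below about 85 degrees it falls shut.
- lid_hinge (a point): Middle of the lid's hinge line, which runs along the case's y axis, 88.5 mm above the bench. Axes as the lid's.
- lid_handle (a point): Middle of the lid's handle, a round 12 mm bar parallel to the hinge line, 220 mm from it, level with the lid plate (88.5 mm above the bench when shut), bare for 49 mm either side. Two arms join it to the lid's front edge, leaving a 44 mm gap. It can turn between finger pads as the lid swings. Axes as the lid's: x towards the hinge, y along the bar, z out of the lid's upper face.
- spray: Bystander: spray can, 56 mm across, 150 mm high, beyond the work. Origin under its centre.
- jar: Bystander: closed glass jar, 64 mm across, 80 mm high, beyond the work. Origin under its centre.
- socket: Bystander: steel socket standing on the bench nearer the robot, 28 mm across, 38 mm high. Origin under its centre.
Mind the look-alikes: they are no part of the job. Of the things like the spanner, leave any that is orange; of the rest the smaller one is meant.

How it is judged:
By the outcome, as a careful person would: the job done as asked, in the order asked, and still so for the second after the job is handed in, while the arm keeps its last pose, push and grip.
It also fails if it takes over 67 s, if anything falls off the work surface, if the arm or the gripper's body presses on something with over 40 N, if the wrist force passes 120 N, or if a joint passes its speed limit or range.

## Robot

A 6-joint arm with a two-finger parallel gripper is mounted at the origin on the work surface. World frame = base frame: x ahead of the robot, y to its left, z up, the work surface at z = 0. Lengths are in mm, angles in degrees, forces in N, time in s.
With the tool pointing down it reaches from about 300 to 850 mm from the base axis. Payload 4.2 kg.
Tool frame: the origin (TCP) lies between the finger pads; the fingertips stand 25 mm ahead of it and the grasp point (between the pads) lies 6 mm ahead of it; x points along the fingers, y is the direction in which the jaws open and shut, and the axes are right-handed (so a half turn about x gives the same grasp; the last joint's range is limited). The gripper opens to 91 mm and grips with 3 to 60 N. Pads are 32 mm wide; open, the fingers measure 118 mm over their backs; the gripper's body (76 mm by 178 mm) begins 60 mm behind the grasp point.
Start: joints at [-70.13, 18.312, 89.639, -0, 72.044, -1.146], TCP at [206.216, -536.764, 238.976] pointing down, gripper open.
Joint ranges: [-177.97, 177.97], [-48.28, 115.42], [12.27, 149.76], [-77.06, 257.06], [2.81, 150.46], [-146.56, 146.56]. Speed limits (degrees/s): [147.25, 147.25, 180, 180, 180, 180].

## Interface

Orientations are given as [roll, pitch, yaw] about the fixed x, y, z axes, in that order (R = Rz(yaw) Ry(pitch) Rx(roll)).
In Python, from workcell import env gives the robot as it stands.
- The arm moves only by the tool jog_arm, never from a script. Its argument "plan" is one flat list of numbers, 4 for each row, row after row: the shift along the tool's x, y, z in cm, then the turn about the tool's x in units of 6 degrees (1.0 is 6 degrees). In form: [tx, ty, tz, turn, tx, ty, tz, turn, ...]. A call has 1 to 12 rows; each row shifts and turns the commanded pose from where the row before left it, along the tool's axes as they then stand; what a row does not reach is not made up. A row lasts 1/12 s, in which the tool goes at most 41.7 mm and 7.16 degrees, less where a joint would pass 70% of its speed; a pose out of reach is approached as far as the arm can. A call with a gripper value outside its range is refused whole. "claw" is the finger opening in cm, from 0 to 9.12, set as the call begins (left out, the last holds). The fingers move at their own pace and stop on an object; "newtons" is the grip in N (left out, the last holds). Time passes only in rows, so rows that do not move let the fingers close. It gives the time, the measured TCP pose, the force and the opening at its end, in the units of the state.
- env.state(): the state, without advancing time (a new reading comes with each control period).
- env.grab_frame(name): name is "scene" or "top" or "wrist"; returns the picture (400x640x3 uint8, red, green, blue); there is no depth.
- env.calibration(name): a dict with "vertical_fov" (degrees; the focal length in pixels is half the picture's height over the tangent of half this angle, whatever the lens; pixels are square), "cx", "cy" (the principal point, pixels), "origin" and "orientation" of the camera in the world; the wrist camera has in their place "T_tool_cam" (4x4, takes a point from camera to tool coordinates, whose origin is the TCP and whose axes are the tool frame's). Camera axes: x right, y down, z forward; pixel columns grow to the right and rows downward; lengths in mm; the calibration is good to about 2 mm. The wrist camera is an equidistant fisheye: a pixel r from the principal point sees the ray r / f radians off the axis. A picture is of the moment at which its call begins: read the wrist's pose just before it. calibration takes no time and is no camera call.
- env.job_done(): hands the job in, once; it reports no verdict.
The state is a dict: "time_s": time; "qpos": joint angles; "qvel": joint speeds; "effort": joint torques, N m; "ee_pos": TCP position; "ee_rot": TCP orientation; "force": force on the tool from outside, world axes, zero at the start; "torque": the same for the moment, N m; "gripper_width": finger opening in mm.
Only numpy, scipy, OpenCV 4.12 (cv2) and the standard library are available. Lean on these libraries where they do the work, as an engineer would, in place of code of your own. Each camera call takes 0.05 s, during which the arm holds its last target.

## Working session

There is one attempt and no reset: what is moved stays moved. The work goes in short steps, Python scripts to look and compute and a tool call to move; the robot and the scene stay as the last step left them, time stands still between calls to the robot, and variables do not carry over. Pictures are saved under pics/ and viewed, and the job is handed in when it is done.

Besides the shell and the picture viewer there is one more tool, called after "Call:" in YAML: its name, and indented under it one key for each argument. jog_arm: Moves the arm, as the interface text tells. Its arguments: {"type":"object","properties":{"plan":{"type":"array"},"claw":{"type":"number"},"newtons":{"type":"number"}},"required":["plan"]}

```bash
mkdir -p pics; ls; cat > h.py <<'E'
import numpy as np, cv2
from scipy.spatial.transform import Rotation as R
from workcell import env
def shot(n,fn):
    im=np.asarray(env.grab_frame(n)); cv2.imwrite('pics/'+fn,im[:,:,::-1]); return im
E
python3 - <<'E'
from h import *
print(env.state())
for n in ('scene','top','wrist'): print(env.calibration(n)); shot(n,n+'0.png')
E
```

```text
pics
{'time_s': 0.0, 'qpos': array([-7.01292842e+01,  1.83512759e+01,  8.97040718e+01, -6.35253441e-05,
        7.20425367e+01, -1.14651939e+00]), 'qvel': array([-0.0498312 , -0.08649375, -0.09967091,  0.01362952,  0.08134358,
       -0.10942892]), 'effort': array([ 1.94554057e-03, -4.12463844e+01, -2.31974280e+01,  7.29132886e-02,
        4.56287793e-02, -1.67424628e-04]), 'ee_pos': array([ 206.06935675, -536.33804507,  238.13970548]), 'ee_rot': array([-91.1111664 ,  89.90211559, 109.90608842]), 'force': array([ 0.79178441, -0.39818856, -0.06621734]), 'torque': array([ 0.04039815,  0.05360018, -0.03726221]), 'gripper_width': 91.23116801793654}
{'vertical_fov': 42.142208870865964, 'cx': 314.0926660846875, 'cy': 199.39731799207198, 'origin': array([1228.89539691,  370.40090786,  953.10199125]), 'orientation': array([-135.01224402,   -0.36319312,  121.20031016])}
{'vertical_fov': 55.5566197094294, 'cx': 320.8125049083523, 'cy': 201.8029878970822, 'origin': array([421.96490758, -44.32089223, 977.44072042]), 'orientation': array([-171.3829065 ,    1.40209651,  -89.23743554])}
{'vertical_fov': 65.70646984690485, 'cx': 321.3671329954103, 'cy': 205.3280676664029, 'T_tool_cam': array([[-5.58997946e-04, -2.46101576e-01,  9.69243881e-01,
        -1.46379890e+02],
       [ 9.99999623e-01,  5.06485588e-04,  7.05338099e-04,
         5.25226701e-01],
       [-6.64492875e-04,  9.69243910e-01,  2.46101201e-01,
        -6.92395459e+01],
       [ 0.00000000e+00,  0.00000000e+00,  0.00000000e+00,
         1.00000000e+00]])}
```

View pics/scene0.png

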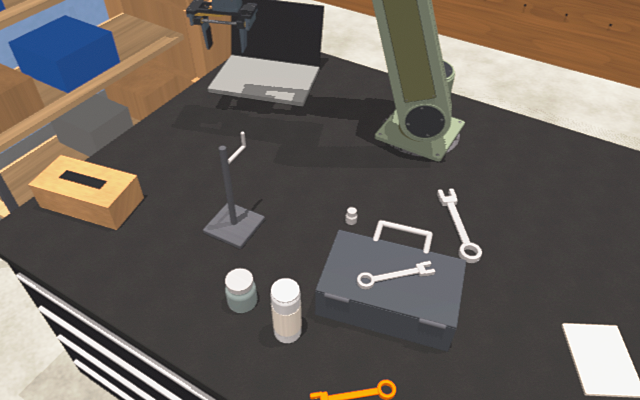

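View pics/top0.png

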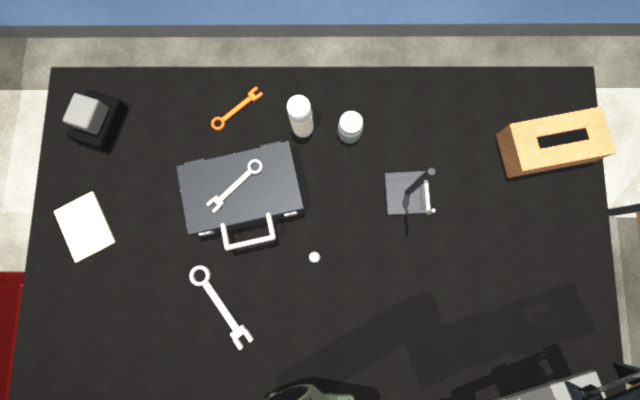

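Both views show three spanner-like things: 
- white, on the lid: top (235,186)
- larger white, on the bench: top (220,307)
- orange: top (237,108)

I choose the one on the lid, since it's the smaller of the two that aren't orange. Next is a close crop of it.

```bash
python3 - <<'E'
import cv2
a=cv2.imread('pics/top0.png'); b=cv2.imread('pics/scene0.png')
cv2.imwrite('pics/c1.png',cv2.resize(a[130:270,160:330],None,fx=4.5,fy=4.2,interpolation=cv2.INTER_CUBIC)[:600])
cv2.imwrite('pics/c2.png',cv2.resize(a[150:230,370:450],None,fx=7,fy=7,interpolation=cv2.INTER_CUBIC))
cv2.imwrite('pics/c3.png',cv2.resize(b[120:260,190:280],None,fx=4,fy=4,interpolation=cv2.INTER_CUBIC))
cv2.imwrite('pics/c4.png',cv2.resize(b[205:350,310:480],None,fx=4,fy=4,interpolation=cv2.INTER_CUBIC))
E
```

```text
(no output)
```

View pics/c1.png

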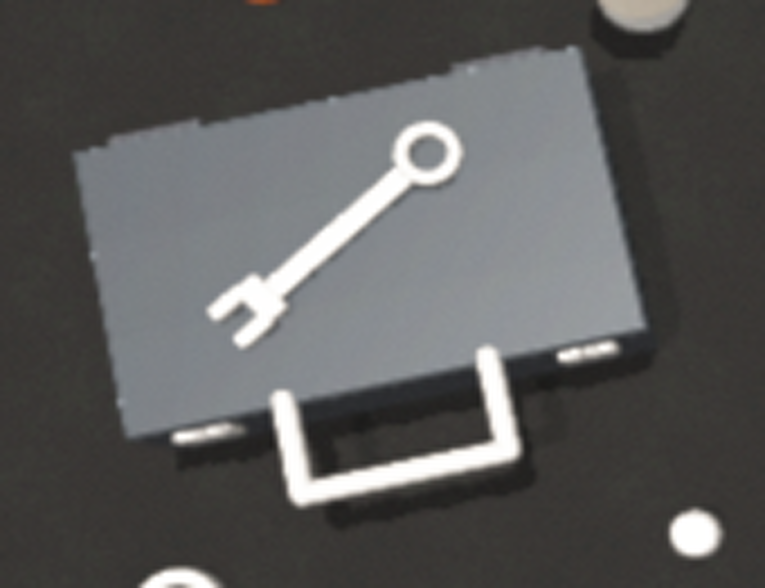

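View pics/c2.png

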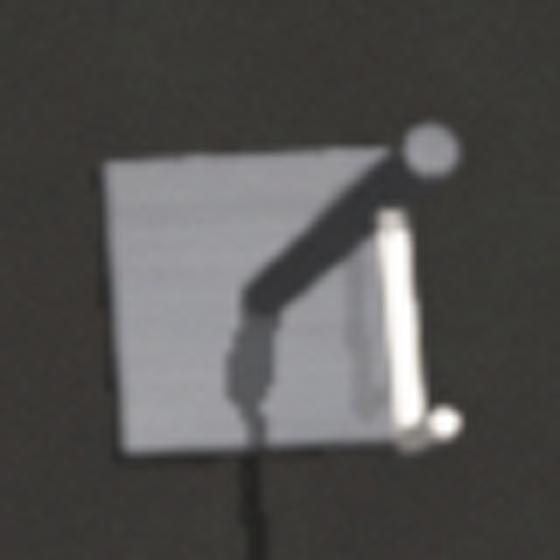

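View pics/c3.png

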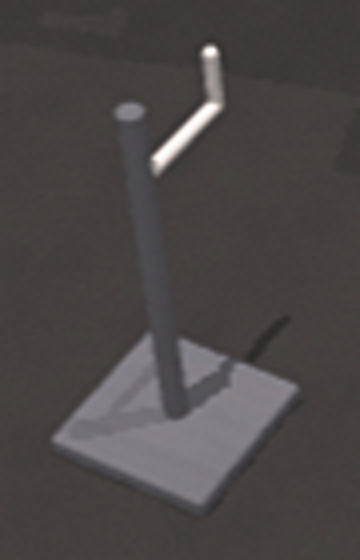

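View pics/c4.png

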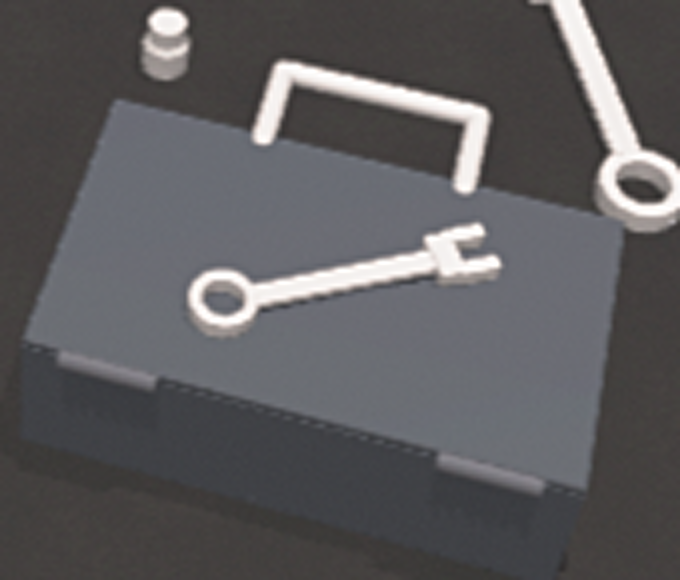

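The crop shows the white spanner flat on the lid, ring at top (255,166) and jaws at about (212,207). This confirms the choice. Next I measure.

```bash
cat >> h.py <<'E'
def ray(cam,u,v):
    c=env.calibration(cam); f=200/np.tan(np.radians(c['vertical_fov'])/2)
    d=np.array([(u-c['cx'])/f,(v-c['cy'])/f,1.]); 
    return np.array(c['origin']), R.from_euler('xyz',c['orientation'],degrees=True).apply(d/np.linalg.norm(d))
def wray(u,v,st):
    c=env.calibration('wrist'); f=200/np.tan(np.radians(c['vertical_fov'])/2)
    x,y=u-c['cx'],v-c['cy']; r=np.hypot(x,y); t=r/f
    d=np.array([x/r*np.sin(t),y/r*np.sin(t),np.cos(t)]); T=c['T_tool_cam']
    Q=R.from_euler('xyz',st['ee_rot'],degrees=True)
    return st['ee_pos']+Q.apply(T[:3,3]), Q.apply(T[:3,:3]@d)
def plane(r,z): o,d=r; return o+d*(z-o[2])/d[2]
def tri(r1,r2):
    A=np.stack([r1[1],-r2[1]],1); s=np.linalg.lstsq(A,r2[0]-r1[0],rcond=None)[0]
    p=r1[0]+s[0]*r1[1]; q=r2[0]+s[1]*r2[1]; return (p+q)/2, np.linalg.norm(p-q)
E
python3 - <<'E'
from h import *
np.set_printoptions(precision=1,suppress=True)
def c1(x,y): return ('top',(x+.5)/4.5-.5+160,(y+.5)/4.2-.5+130)
def c2(x,y): return ('top',(x+.5)/7-.5+370,(y+.5)/7-.5+150)
def c3(x,y): return ('scene',(x+.5)/4-.5+190,(y+.5)/4-.5+120)
def c4(x,y): return ('scene',(x+.5)/4-.5+310,(y+.5)/4-.5+205)
for n,a,b in [('ring',c1(427,153),c4(222,297)),('jawbase',c1(268,300),c4(445,258)),('hL',c1(303,494),c4(484,113)),('hR',c1(510,447),c4(284,68)),
 ('tip',c2(445,421),c3(209,50)),('bend',c2(408,438),c3(218,103)),('armroot',c2(392,215),c3(156,167)),('post',c2(432,151),c3(130,112)),
 ('socket',c1(695,533),c3(0,0))]:
    print(n,*tri(ray(*a),ray(*b)), [plane(ray(*a),z) for z in (38,88.5,101,200,236,250)])
a=cv2.imread('pics/top0.png')
for n,c in [('lidFL',c1(128,437)),('lidFR',c1(648,327)),('lidBL',c1(75,153)),('lidBR',c1(580,47)),('foot1',c2(105,160)),('foot2',c2(125,452)),('foot3',c2(390,150))]:
    print(n,plane(ray(*c),91.5 if n[0]=='l' else 14))
E
```

```text
ring [638.5 138.3 102.1] 1.4533258743767663 [array([654.7, 151. ,  38. ]), array([642.2, 140.5,  88.5]), array([639.1, 137.9, 101. ]), array([614.5, 117.3, 200. ]), array([605.6, 109.8, 236. ]), array([602.2, 106.9, 250. ])]
jawbase [553.7 221.9  96.3] 5.29308893273357 [array([563.5, 236.9,  38. ]), array([555.9, 221.8,  88.5]), array([554., 218., 101.]), array([539.1, 188.4, 200. ]), array([533.7, 177.6, 236. ]), array([531.6, 173.4, 250. ])]
hL [445.4 199.8  90.8] 6.07947506917145 [array([448.2, 211.3,  38. ]), array([446.8, 197.6,  88.5]), array([446.4, 194.2, 101. ]), array([443.6, 167.2, 200. ]), array([442.6, 157.4, 236. ]), array([442.3, 153.6, 250. ])]
hR [473.   91.7  92. ] 4.138985877706776 [array([477.1,  98. ,  38. ]), array([474.2,  90.4,  88.5]), array([473.4,  88.5, 101. ]), array([467.6,  73.5, 200. ]), array([465.5,  68. , 236. ]), array([464.7,  65.9, 250. ])]
tip [ 519.7 -242.9  239.8] 1.456913067172838 [array([ 546.9, -298. ,   38. ]), array([ 540.2, -284.4,   88.5]), array([ 538.5, -281. ,  101. ]), array([ 525.4, -254.3,  200. ]), array([ 520.6, -244.6,  236. ])
[... 495 characters left out ...]
 array([ 576.2, -228. ,  250. ])]
post [ 594.1 -238.7  249.2] 2.1801377112608664 [array([ 644.7, -296.4,   38. ]), array([ 632.8, -282.9,   88.5]), array([ 629.8, -279.5,  101. ]), array([ 606.3, -252.9,  200. ]), array([ 597.8, -243.3,  236. ]), array([ 594.5, -239.5,  250. ])]
socket [ 547.8 -127.7  373.7] 326.65114129432027 [array([428.3,  -4.7,  38. ]), array([427.9,  -6.8,  88.5]), array([427.8,  -7.3, 101. ]), array([427.2, -11.5, 200. ]), array([426.9, -13. , 236. ]), array([426.8, -13.6, 250. ])]
lidFL [477.2 290.4  91.5]
lidFR [542.   19.5  91.5]
lidBL [640.  329.9  91.5]
lidBR [704.8  59.5  91.5]
foot1 [ 646.1 -182.8   14. ]
foot2 [ 537.6 -188.7   14. ]
foot3 [ 650.7 -287.5   14. ]
```

```bash
cat >> h.py <<'E'
def go(p,az,st=None):
    """shift needed (cm, in tool axes after the turn, and before) to tcp p with tool y at azimuth az (mod 180)"""
    st=st or env.state(); M=R.from_euler('xyz',st['ee_rot'],degrees=True).as_matrix()
    a=np.degrees(np.arctan2(M[1,1],M[0,1])); d=(az-a+90)%180-90
    M2=R.from_rotvec([0,0,np.radians(d)]).as_matrix()@M
    dp=np.array(p)-st['ee_pos']
    print('az',round(a,2),'turn units',round(-d/6,3),'shift before turn',np.round(M.T@dp/10,3),'after turn',np.round(M2.T@dp/10,3),'q6',st['qpos'][5].round(1), 'xdir',M[:,0].round(3))
E
python3 - <<'E'
from h import *
im=cv2.imread('pics/top0.png')
m=(im.min(2)>215).astype(np.uint8); n,l,s,c=cv2.connectedComponentsWithStats(m)
for i in range(1,n):
    if s[i,4]>20: print(i,s[i],c[i])
i=l[186,235]; print(i)
ys,xs=np.where(l==i); P=np.array([plane(ray('top',x,y),102) for x,y in zip(xs,ys)])[:,:2]
w,v=np.linalg.eigh(np.cov(P.T)); d=v[:,1]; d=d*np.sign(d[0]); k=(P-P.mean(0))@d
print('mean',P.mean(0),'az',np.degrees(np.arctan2(d[1],d[0])),k.min(),k.max(),'origin',P.mean(0)+d*((k.min()+79+k.max()-82)/2))
e=(P-P.mean(0))@np.array([-d[1],d[0]]); sel=(k>-35)&(k<35); print('shank az corr',np.degrees(np.polyfit(k[sel],e[sel],1)[0]), e[sel].mean())
go([591,182,260],-43+90)
E
```

```text
1 [ 597   88   43  119 3647] [622.02111324 143.38442556]
2 [   0   90   47  152 3846] [ 23.83021321 161.9175767 ]
3 [287  95  23  22 412] [297.97330097 105.63834951]
4 [340 111  23  22 391] [350.64194373 121.42199488]
5 [207 159  55  53 409] [233.75794621 185.43520782]
6 [425 183   5  28  88] [426.82954545 196.67045455]
7 [  54  192   60   70 2452] [ 83.53099511 226.46084829]
9 [221 213  54  37 406] [248.04679803 235.68472906]
12 [620 214  16   3  35] [628.91428571 215.28571429]
16 [309 252  10  10  73] [313.73972603 256.76712329]
17 [190 266  62  83 743] [221.09152086 307.67160162]
5
mean [591.66285152 184.8691895 ] az -44.790626428941245 -76.7216406826412 82.80232526208091 origin [592.75601089 183.78399046]
shank az corr -0.292274281593663 -0.4015493957158045
az -68.98 turn units 10.669 shift before turn [ -2.096 -53.261 -61.696] after turn [ -2.063 -78.795  20.846] q6 -1.1 xdir [-0.     0.001 -1.   ]
```

```bash
sed -i 's/d=(az-a+90)%180-90/d=(az-a+180)%360-180/' h.py; python3 - <<'E'
from h import *
go([592.5,183.5,260],45.1)
E
```

```text
az -68.98 turn units -19.014 shift before turn [ -2.096 -53.347 -61.889] after turn [ -2.273  78.267 -23.446] q6 -1.1 xdir [-0.     0.001 -1.   ]
```

Call:
jog_arm:
  plan: [-3,0,0,0,-3,-1,-1,0,0,-2.6,-3,0,0,-2.6,-3,0,0,-2.6,-3,0,0,-2.6,-3,0,0,-2.6,-3,0,0,-2.6,-3,0,0,-2.6,-3,0,0,-2.6,-3,0,0,-2.6,-3,0,0,-2.6,-3,0]
  claw: 5

```text
time_s: 1.15
ee_pos: [399.0, -171.6, 298.9]
ee_rot: [106.1, 90.0, -52.9]
force: [1.2, -0.9, 0.9]
gripper_width: 50.0
```

Call:
jog_arm:
  plan: [0,-2.6,-3,0,0,-2.6,-3,0,0,-2.6,-3,0,0,-2.6,-3,0,0,-2.6,-3,0,0,-2.6,-3,0,0,-2.6,-3,0,0,-2.6,-3,0,0,-2.6,-3,0,0,-2,-2.5,0,0,0,0,-1,0,0,0,-1]

```text
time_s: 2.15
ee_pos: [583.5, 171.3, 297.5]
ee_rot: [-17.4, 89.9, -164.0]
force: [0.2, -1.1, -0.5]
gripper_width: 50.1
```

Call:
jog_arm:
  plan: [0,0,0,-1,0,0,0,-1,0,0,0,-1,0,0,0,-1,0,0,0,-1,0,0,0,-1,0,0,0,-1,0,0,0,-1,0,0,0,-1,0,0,0,-1,0,0,0,-1,0,0,0,-1]

```text
time_s: 3.15
ee_pos: [582.9, 169.3, 298.5]
ee_rot: [-86.5, 89.9, -161.2]
force: [0.2, 0.2, -0.4]
gripper_width: 50.1
```

Call:
jog_arm:
  plan: [0,0,0,-1,0,0,0,-1,0,0,0,-1,0,0,0,-1,0,0,0,-1,0,0,0,0]

```text
time_s: 3.65
ee_pos: [582.9, 169.3, 298.5]
ee_rot: [-114.6, 89.9, -159.5]
force: [-0.8, 0.4, 0.4]
gripper_width: 50.0
```

```bash
python3 - <<'E'
from h import *
st=env.state(); print(st); go([592.5,183.5,118],45.1)
shot('wrist','w1.png')
E
```

```text
{'time_s': 3.65, 'qpos': array([ 1.51133474e+01,  1.96351741e+01,  7.91394793e+01, -5.04899824e-03,
        8.12783588e+01, -2.99964427e+01]), 'qvel': array([ 0.08723301, -0.0905973 , -0.13169178,  0.12603723, -0.01334441,
        8.12133124]), 'effort': array([-1.82898988e-03, -4.36762834e+01, -2.43773049e+01,  3.70066962e-02,
        7.98753183e-02, -7.54700135e-01]), 'ee_pos': array([582.86909572, 169.29981461, 298.5079132 ]), 'ee_rot': array([-114.61918028,   89.94675345, -159.50862224]), 'force': array([-0.75396776,  0.38400345,  0.41147293]), 'torque': array([ 0.03105516, -0.14000673, -0.00829149]), 'gripper_width': 50.04988756077507}
az 45.11 turn units 0.002 shift before turn [18.049  1.701 -0.313] after turn [18.049  1.701 -0.313] q6 -30.0 xdir [-0.001 -0.    -1.   ]
```

View pics/w1.png

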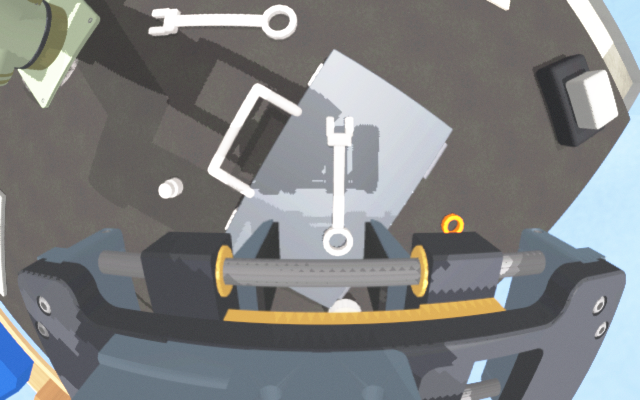

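The wrist view shows the spanner pointing down the picture, with its ring at (338,241) and jaw base at about (339,140). The handle is at left, around (235,140). I'll cross-check those positions.

```bash
python3 - <<'E'
from h import *
st=env.state()
a=plane(wray(338,240.5,st),103);b=plane(wray(339,128,st),102);c=plane(wray(339,160,st),101)
d=plane(wray(337.5,205,st),101)
print(a,b,c,d,np.degrees(np.arctan2(a[1]-b[1],a[0]-b[0])), np.degrees(np.arctan2(d[1]-c[1],d[0]-c[0])))
for p in [(262,88),(213,168),(250,192),(298,110)]: print(plane(wray(*p,st),88.5))
E
```

```text
[639.92529607 139.67242461 103.        ] [547.86504753 231.56823924 102.        ] [573.28374091 206.50063708 101.        ] [608.98737361 169.09789147 101.        ] -44.94878468825562 -46.331408795331214
[452.12444132 203.70595487  88.5       ]
[473.03121634  94.03196957  88.5       ]
[526.32715659 104.81719013  88.5       ]
[500.61161804 213.90830414  88.5       ]
```

Call:
jog_arm:
  plan: [2,1.85,-0.35,0,3,0,0,0,3,0,0,0,3,0,0,0,2,0,0,0,2,0,0,0,1,0,0,0,1,0,0,0,0.5,0,0,0,0.3,0,0,0,0,0,0,0,0,0,0,0]

```text
time_s: 4.7
ee_pos: [594.2, 185.1, 121.8]
ee_rot: [58.4, 89.9, 13.4]
force: [0.8, 1.2, -0.1]
gripper_width: 50.5
```

```bash
python3 - <<'E'
from h import *
st=env.state(); print(st['force']); go([593.2,184.7,118.5],45.1)
shot('wrist','w2.png')
E
```

```text
[ 0.8111174   1.16196739 -0.07755171]
az 45.0 turn units -0.017 shift before turn [ 0.329 -0.096 -0.045] after turn [ 0.329 -0.096 -0.045] q6 -28.8 xdir [ 0.002  0.    -1.   ]
```

View pics/w2.png

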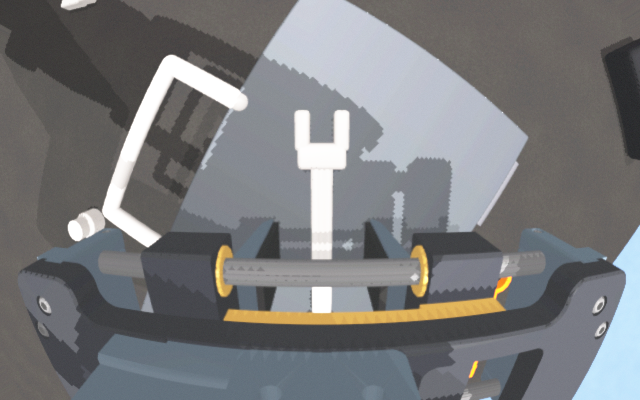

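The shank, at column 321, sits centred between the fingers. I'll lower the last few mm and close.

Call:
jog_arm:
  plan: [0.3,0,0,0,0,0,0,0]

```text
time_s: 4.92
ee_pos: [593.7, 184.9, 118.1]
ee_rot: [48.8, 90.0, 3.8]
force: [-0.0, 0.6, -0.6]
gripper_width: 50.0
```

Call:
jog_arm:
  plan: [0,0,0,0,0,0,0,0,0,0,0,0,0,0,0,0,0,0,0,0,0,0,0,0,0,0,0,0,0,0,0,0]
  claw: 0
  newtons: 35

```text
time_s: 5.58
ee_pos: [593.7, 184.9, 117.9]
ee_rot: [46.1, 90.0, 1.1]
force: [0.3, 0.3, -0.6]
gripper_width: 11.9
```

Call:
jog_arm:
  plan: [-0.5,0,0,0,-1,0,0,0,-2,0,0,0,-3,0,0,0,-3,0,0,0,-3,0,0,0,-3,0,0,0,-3,0,0,0,-3,0,0,0,0,0,0,0]

```text
time_s: 6.42
ee_pos: [595.6, 185.5, 341.1]
ee_rot: [60.9, 89.2, 16.0]
force: [0.9, 0.4, 0.1]
gripper_width: 11.6
```

```bash
python3 - <<'E'
from h import *
st=env.state(); print(st['force'],st['ee_pos'],st['gripper_width']); go([454.4,-246.2,330],93.1)
shot('wrist','w3.png');
E
```

```text
[0.94736022 0.38783308 0.08379145] [595.56281284 185.49257467 341.12773939] 11.57206194580833
az 45.02 turn units -8.013 shift before turn [  0.764 -40.524  20.525] after turn [  0.495 -42.353 -16.434] q6 -28.8 xdir [ 0.013  0.004 -1.   ]
```

View pics/w3.png

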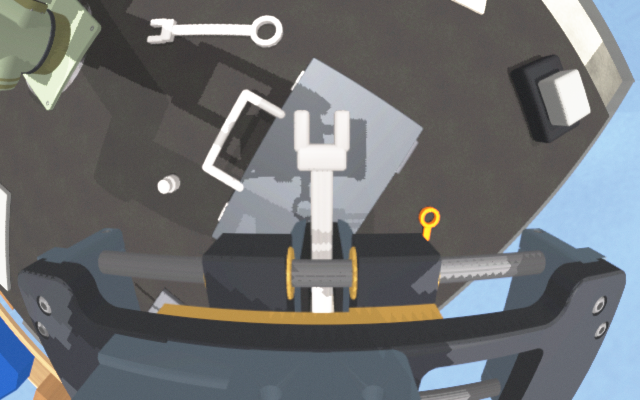

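```bash
python3 - <<'E'
from h import *
st=dict(env.state()); st['ee_pos']=np.zeros(3); st['ee_rot']=np.zeros(3)
for u,v in [(301,111),(342,111),(322,145),(322,170),(321.5,225)]:
    o,d=wray(u,v,st); print(u,v,o+d*(14.4-o[0])/d[0])
E
```

```text
301 111 [ 14.4        -10.51871805 -77.46923744]
342 111 [ 14.4         10.49987928 -77.48483646]
322 145 [ 14.4          0.26127041 -59.7386879 ]
322 170 [ 14.4          0.27393247 -46.63618696]
321.5 225 [ 14.4          0.03569809 -16.51283083]
```

Call:
jog_arm:
  plan: [0,-3,1.5,0,0,-3.4,1.7,0,0,-3.4,1.7,0,0,-3.4,1.7,0,0,-3.4,1.7,0,0,-3.4,1.7,0,0,-3.4,1.7,0,0,-3.4,1.7,0,0,-3.4,1.7,0,0,-3.3,1.7,0,0,-2,1,0,0,0,0,0]

```text
time_s: 7.47
ee_pos: [466.5, -195.5, 331.9]
ee_rot: [-110.8, 89.8, -156.0]
force: [0.6, -0.0, -2.0]
gripper_width: 11.6
```

Call:
jog_arm:
  plan: [0,0,0,-0.6,0,0,0,-0.8,0,0,0,-0.8,0,0,0,-0.8,0,0,0,-0.8,0,0,0,-0.8,0,0,0,-0.8,0,0,0,-0.8,0,0,0,-0.8,0,0,0,-0.6,0,0,0,-0.4,0,0,0,0]

```text
time_s: 8.47
ee_pos: [468.3, -191.1, 332.1]
ee_rot: [144.1, 89.9, 147.2]
force: [0.5, 0.2, -1.5]
gripper_width: 11.4
```

```bash
python3 - <<'E'
from h import *
st=env.state(); print(st['force'],st['ee_pos'],st['gripper_width']); go([454.4,-246.2,300],93.1)
shot('wrist','w4.png');shot('scene','s4.png');a=shot('top','t4.png')
E
```

```text
[ 0.51943931  0.15924852 -1.54098071] [ 468.26902151 -191.10292577  332.07309854] 11.369486404549818
az 93.09 turn units -0.002 shift before turn [ 3.204 -5.431 -1.676] after turn [ 3.204 -5.431 -1.677] q6 -116.6 xdir [-0.002  0.001 -1.   ]
```

View pics/w4.png

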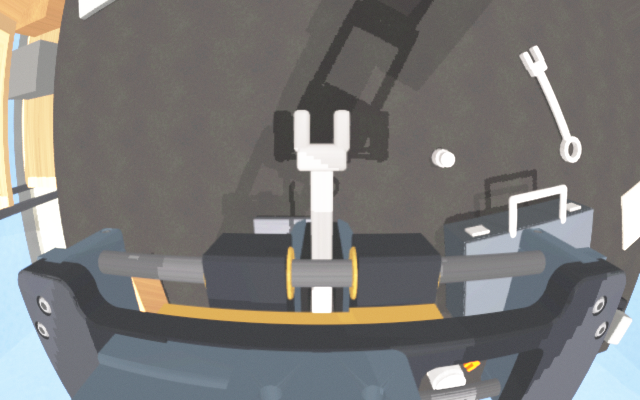

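View pics/s4.png

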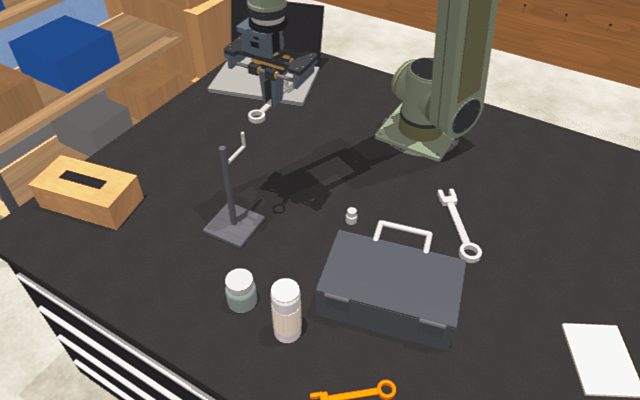

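View pics/t4.png

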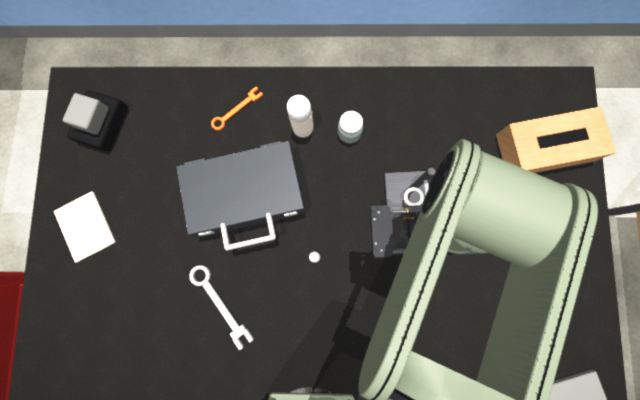

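```bash
python3 - <<'E'
from h import *
a=cv2.imread('pics/top0.png')
t=cv2.imread('pics/t4.png')[170:220,390:445]; s=cv2.imread('pics/s4.png')[90:180,220:290]
cv2.imwrite('pics/c5.png',np.hstack([cv2.resize(t,(550,500),interpolation=cv2.INTER_CUBIC)[:,:390],cv2.resize(s,None,fx=5.55,fy=5.55,interpolation=cv2.INTER_CUBIC)[:500]]))
E
```

```text
(no output)
```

View pics/c5.png

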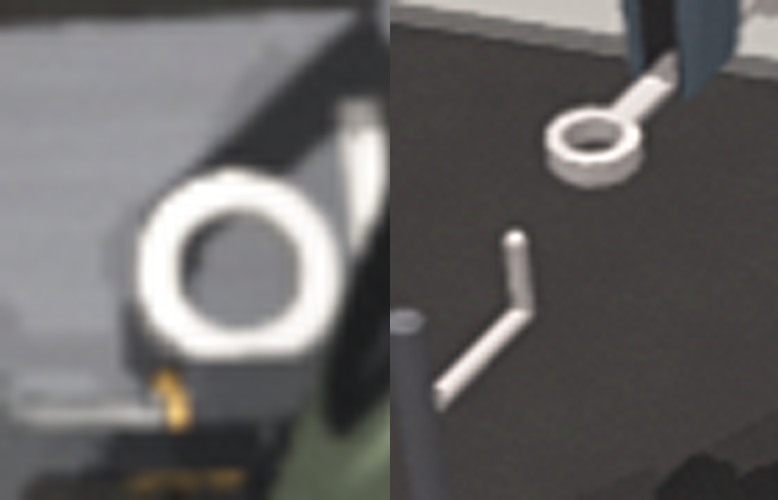

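```bash
python3 - <<'E'
from h import *
r1=ray('top',413.55,196.05); r2=ray('scene',256.9,115.4)
print(tri(r1,r2),plane(r1,317.6),plane(r2,317.6))
st=env.state();go([452.8,-246.6,282],93.1)
E
```

```text
(array([ 532.86951632, -187.6966924 ,  314.70669705]), np.float64(4.660287713910771)) [ 533.51560741 -189.19343927  317.6       ] [ 535.66268049 -182.64794675  317.6       ]
az 92.98 turn units -0.019 shift before turn [ 5.047 -5.424 -1.843] after turn [ 5.047 -5.42  -1.854] q6 -116.5 xdir [-0.001  0.001 -1.   ]
```

Call:
jog_arm:
  plan: [0,-1,-0.3,0,0,-2,-0.5,0,0,-1.5,-0.5,0,0,-0.97,-0.27,0,2,0,0,0,2,0,0,0,0.7,0,0,0,0,0,0,0,0,0,0,0]

```text
time_s: 9.37
ee_pos: [455.9, -247.7, 286.3]
ee_rot: [-57.5, 90.0, -54.5]
force: [-0.2, -0.4, -1.2]
gripper_width: 11.7
```

```bash
python3 - <<'E'
from h import *
st=env.state();print(st['ee_pos']);go([455.6,-246.6,282],93.1)
shot('top','t5.png');shot('scene','s5.png');shot('wrist','w5.png')
t=cv2.imread('pics/t5.png')[160:240,380:460]; s=cv2.imread('pics/s5.png')[80:180,200:290]
cv2.imwrite('pics/c6.png',np.hstack([cv2.resize(t,(400,500),interpolation=cv2.INTER_CUBIC),cv2.resize(s,(400,500),interpolation=cv2.INTER_CUBIC)]))
E
```

```text
[ 455.91404525 -247.65815804  286.26809757]
az 93.01 turn units -0.016 shift before turn [ 0.427  0.107 -0.026] after turn [ 0.427  0.107 -0.026] q6 -122.8 xdir [ 0. -0. -1.]
```

View pics/c6.png

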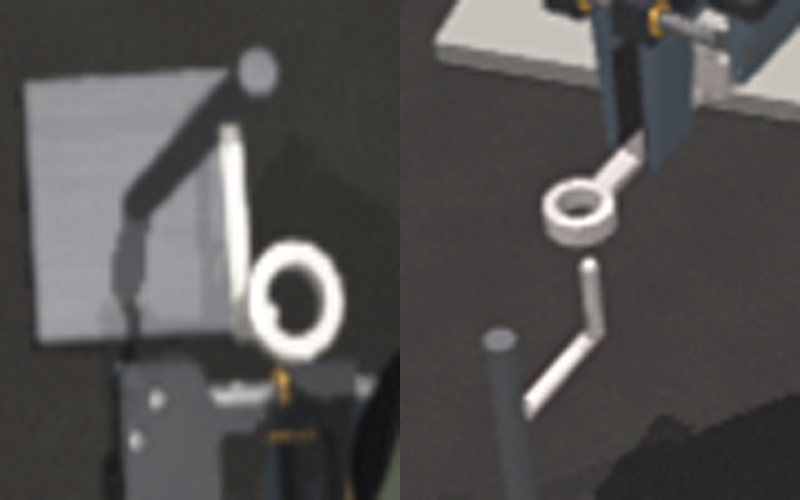

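```bash
python3 - <<'E'
from h import *
r1=ray('top',438.9,207.6); r2=ray('scene',239.9,120.2)
print(tri(r1,r2),plane(r1,271.9),plane(r2,271.9))
r1=ray('top',433.1,209.7); r2=ray('scene',241.9,132.6)
print(tri(r1,r2),plane(r1,238.5),plane(r2,238.5))
E
```

```text
(array([ 519.50156877, -244.92604056,  271.57018318]), np.float64(1.7322331365125943)) [ 519.87429083 -245.63846043  271.9       ] [ 519.73536116 -243.66087782  271.9       ]
(array([ 519.844852  , -243.00118452,  238.56119778]), np.float64(1.7184947639656591)) [ 520.2664958  -243.81405181  238.5       ] [ 519.64926316 -242.11192691  238.5       ]
```

Call:
jog_arm:
  plan: [0,0.17,0.15,0,0,0,0,0,1,0,0,0,1,0,0,0,1,0,0,0,0,0,0,0,0,0,0,0]

```text
time_s: 10.1
ee_pos: [456.6, -245.4, 254.7]
ee_rot: [149.1, 89.8, 152.1]
force: [-0.4, 1.0, -1.7]
gripper_width: 11.6
```

```bash
python3 - <<'E'
from h import *
st=env.state();print(st['ee_pos'],st['force']);go([457.4,-245.9,233],93.1)
shot('top','t6.png');shot('scene','s6.png')
t=cv2.imread('pics/t6.png')[160:240,380:460]; s=cv2.imread('pics/s6.png')[80:180,200:290]
cv2.imwrite('pics/c7.png',np.hstack([cv2.resize(t,(400,500),interpolation=cv2.INTER_CUBIC),cv2.resize(s,(400,500),interpolation=cv2.INTER_CUBIC)]))
E
```

```text
[ 456.64468851 -245.39237042  254.67172097] [-0.4218313  1.0059418 -1.666731 ]
az 93.01 turn units -0.014 shift before turn [ 2.167 -0.058  0.078] after turn [ 2.167 -0.058  0.078] q6 -122.5 xdir [-0.002  0.001 -1.   ]
```

View pics/c7.png

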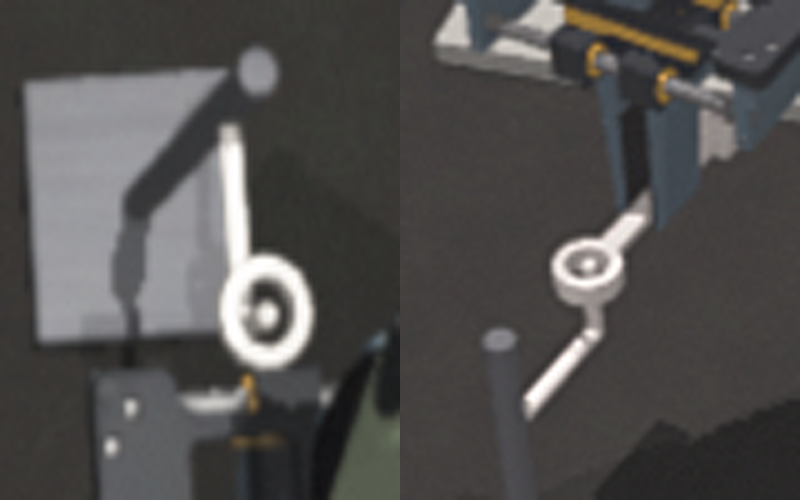

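In both views the tip shows in the middle of the ring hole, at crop (265,312) on the left and (588,265) on the right. I'll lower onto the arm.

Call:
jog_arm:
  plan: [0.7,0,0,0,0.7,0,0,0,0.5,0,0,0,0.2,0,0,0,0,0,0,0,0,0,0,0]

```text
time_s: 10.7
ee_pos: [457.2, -245.7, 234.9]
ee_rot: [-173.5, 90.0, -170.5]
force: [-0.6, -0.0, -0.8]
gripper_width: 11.4
```

```bash
python3 - <<'E'
from h import *
st=env.state();print(st['ee_pos'],st['force'],st['torque'])
shot('top','t7.png');shot('scene','s7.png')
t=cv2.imread('pics/t7.png')[160:240,380:460]; s=cv2.imread('pics/s7.png')[80:180,200:290]
cv2.imwrite('pics/c8.png',np.hstack([cv2.resize(t,(400,500),interpolation=cv2.INTER_CUBIC),cv2.resize(s,(400,500),interpolation=cv2.INTER_CUBIC)]))
E
```

```text
[ 457.21868962 -245.71658595  234.85364408] [-0.55929343 -0.04543544 -0.82734993] [ 0.07215431 -0.11481906 -0.0259677 ]
```

View pics/c8.png

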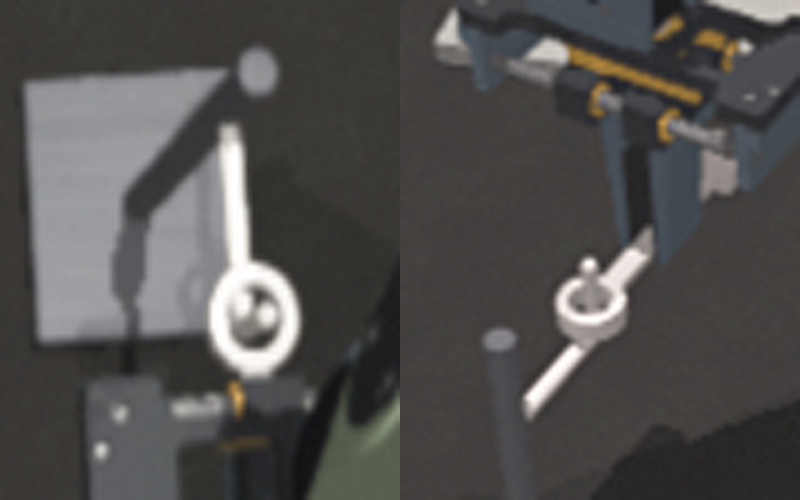

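Call:
jog_arm:
  plan: [0.3,0,0,0,0,0,0,0,0,0,0,0]

```text
time_s: 11.05
ee_pos: [457.1, -245.6, 231.9]
ee_rot: [167.8, 90.0, 170.8]
force: [0.7, 0.4, -1.8]
gripper_width: 11.6
```

Call:
jog_arm:
  plan: [0,0,0,0,0,0,0,0,0,0,0,0,0,0,0,0,0,0,0,0,0,0,0,0,0,0,0,0,0,0,0,0,0,0,0,0,0,0,0,0,0,0,0,0,0,0,0,0]
  claw: 8

```text
time_s: 12.05
ee_pos: [457.2, -245.7, 232.0]
ee_rot: [-78.9, 90.0, -75.9]
force: [-0.4, 0.7, 0.3]
gripper_width: 79.9
```

```bash
python3 - <<'E'
from h import *
st=env.state();print(st['ee_pos'],st['force'],st['gripper_width'])
shot('top','t9.png');shot('scene','s9.png')
t=cv2.imread('pics/t9.png')[160:240,380:460]; s=cv2.imread('pics/s9.png')[80:260,180:320]
cv2.imwrite('pics/c9.png',np.hstack([cv2.resize(t,(400,500),interpolation=cv2.INTER_CUBIC),cv2.resize(s,(390,500),interpolation=cv2.INTER_CUBIC)]))
E
```

```text
[ 457.21416106 -245.70113828  231.96056667] [-0.43940313  0.66401034  0.26301981] 79.8769539041333
```

View pics/c9.png

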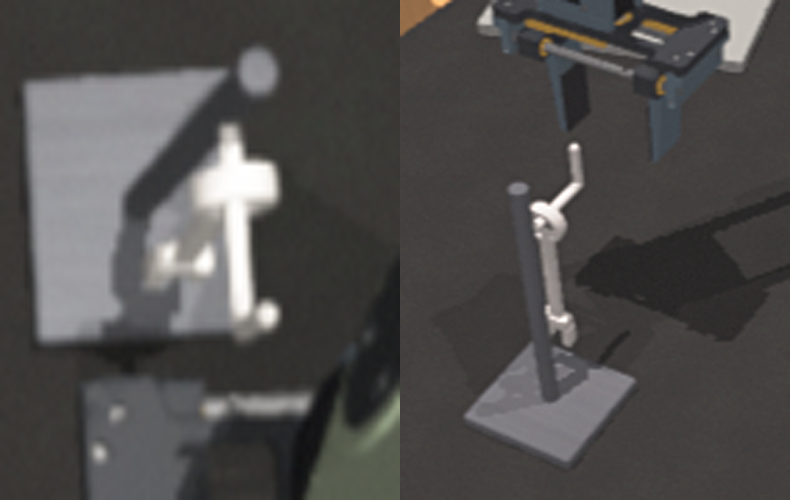

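The spanner hangs by its ring on the arm: the ring is at crop (548,220), the jaws are straight below at (565,325), and the gripper is clear. Now up and over to the handle.

Call:
jog_arm:
  plan: [-2,0,0,0,-3,0,0,0,-3,0,0,0,-2,0,0,0,0,0,0,0]

```text
time_s: 12.57
ee_pos: [458.9, -246.6, 336.8]
ee_rot: [-33.3, 89.5, -30.3]
force: [-0.1, -0.1, 1.1]
gripper_width: 80.0
```

```bash
python3 - <<'E'
from h import *
go([461,144,260],13.5)
E
```

```text
az 93.02 turn units 13.253 shift before turn [ 7.494 39.039  2.21 ] after turn [  7.328   9.368 -37.995] q6 -122.5 xdir [ 0.008 -0.005 -1.   ]
```

Call:
jog_arm:
  plan: [0,2,0,0,0,3.7,0.2,0,0,3.7,0.2,0,0,3.7,0.2,0,0,3.7,0.2,0,0,3.7,0.2,0,0,3.7,0.2,0,0,3.7,0.2,0,0,3.7,0.2,0,0,3.7,0.3,0,0,3,0.3,0,0,0.7,0.2,0]
  claw: 4

```text
time_s: 13.57
ee_pos: [460.0, 148.8, 330.9]
ee_rot: [132.0, 89.9, 135.3]
force: [1.2, 0.5, -0.4]
gripper_width: 39.8
```

Call:
jog_arm:
  plan: [0,0,0,1,0,0,0,1.1,0,0,0,1.1,0,0,0,1.1,0,0,0,1.1,0,0,0,1.1,0,0,0,1.1,0,0,0,1.1,0,0,0,1.1,0,0,0,1.1,0,0,0,1.1,0,0,0,1]

```text
time_s: 14.57
ee_pos: [460.5, 144.2, 331.1]
ee_rot: [-66.0, 89.9, -141.3]
force: [0.8, -1.2, 0.5]
gripper_width: 39.8
```

Call:
jog_arm:
  plan: [2,0,0,0.25,2.5,0,0,0,2,0,0,0,0,0,0,0,0,0,0,0]

```text
time_s: 14.98
ee_pos: [460.1, 144.3, 266.0]
ee_rot: [-79.6, 89.8, -156.1]
force: [-0.4, -0.2, 0.7]
gripper_width: 40.4
```

```bash
python3 - <<'E'
from h import *
print(env.state()['ee_pos']);go([461,144,82.5],13.5)
shot('wrist','w10.png');shot('scene','s10.png')
E
```

```text
[460.13894515 144.3488749  266.0412901 ]
az 13.49 turn units -0.002 shift before turn [18.354  0.128  0.044] after turn [18.354  0.128  0.044] q6 2.6 xdir [-0.003 -0.001 -1.   ]
```

View pics/w10.png

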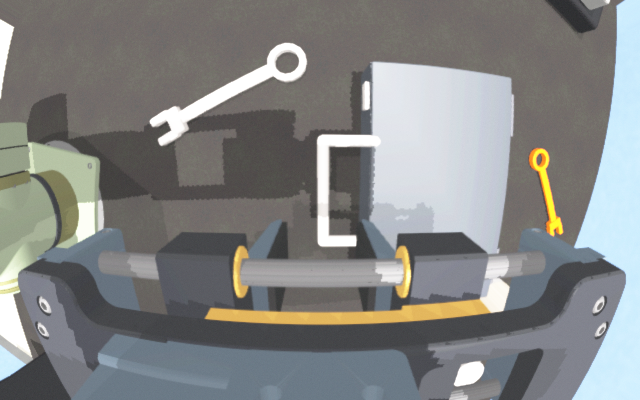

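View pics/s10.png

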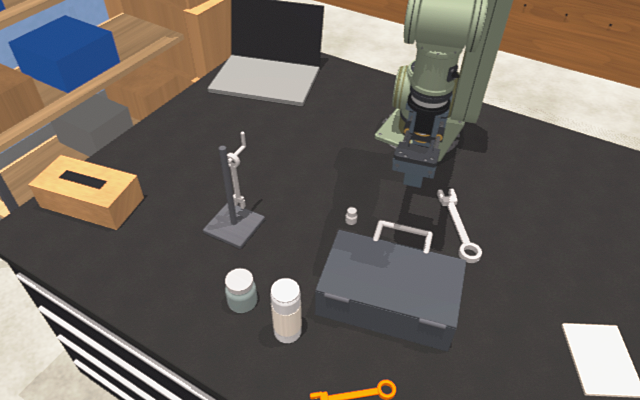

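```bash
python3 - <<'E'
from h import *
st=env.state()
a=plane(wray(323.5,141,st),90);b=plane(wray(323.5,240,st),90);m=(a+b)/2
print(a,b,m,np.degrees(np.arctan2(b[1]-a[1],b[0]-a[0]))+90)
go([m[0],m[1],82.5],13.5)
E
```

```text
[451.26894094 199.11857779  90.        ] [476.95716255  93.12661305  90.        ] [464.11305174 146.12259542  90.        ] 13.623522917595338
az 13.5 turn units -0.0 shift before turn [18.55   0.261 -0.056] after turn [18.55   0.261 -0.056] q6 2.6 xdir [ 0.002  0.    -1.   ]
```

Call:
jog_arm:
  plan: [2,0.2,0,0,3,0,0,0,3,0,0,0,2.5,0,0,0,1.5,0,0,0,0,0,0,0,0,0,0,0]

```text
time_s: 15.67
ee_pos: [463.4, 145.6, 147.7]
ee_rot: [87.2, 89.9, 10.7]
force: [0.6, 0.7, 0.3]
gripper_width: 39.9
```

```bash
python3 - <<'E'
from h import *
st=env.state();print(st['ee_pos']);go([462.5,145,94.5],13.5)
shot('wrist','w11.png');
E
```

```text
[463.40769902 145.63294382 147.74821827]
az 13.51 turn units 0.001 shift before turn [ 5.325 -0.109  0.04 ] after turn [ 5.325 -0.109  0.04 ] q6 2.6 xdir [ 0.001  0.    -1.   ]
```

View pics/w11.png

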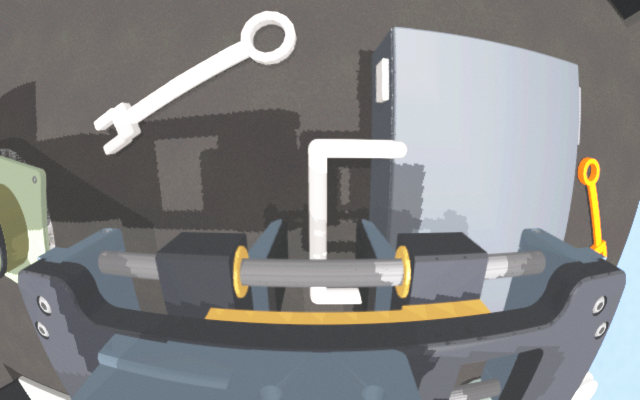

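```bash
python3 - <<'E'
from h import *
st=env.state()
a=plane(wray(318.5,150,st),90);b=plane(wray(318.5,294,st),90);m=(a+b)/2
print(a,b,m,np.degrees(np.arctan2(b[1]-a[1],b[0]-a[0]))+90)
go([m[0],m[1],94.5],13.5)
E
```

```text
[449.94109081 198.06056723  90.        ] [474.76763094  93.87961135  90.        ] [462.35436087 145.97008929  90.        ] 13.403713465834542
az 13.52 turn units 0.003 shift before turn [ 5.402 -0.17  -0.052] after turn [ 5.402 -0.17  -0.052] q6 2.6 xdir [ 0.003  0.001 -1.   ]
```

The bar sits at (462,146), which agrees with the top view. Now lower, close, and settle.

Call:
jog_arm:
  plan: [2,-0.1,0,0,1.8,0,0,0,1,0,0,0,0.5,0,0,0,0,0,0,0,0,0,0,0]

```text
time_s: 16.22
ee_pos: [462.7, 145.6, 95.2]
ee_rot: [90.7, 89.8, 14.2]
force: [-0.9, 0.0, 0.3]
gripper_width: 40.0
```

Call:
jog_arm:
  plan: [0,0,0,0,0,0,0,0,0,0,0,0,0,0,0,0,0,0,0,0,0,0,0,0,0,0,0,0,0,0,0,0]
  claw: 0
  newtons: 20

```text
time_s: 16.88
ee_pos: [460.8, 145.1, 94.1]
ee_rot: [-86.5, 89.9, -163.0]
force: [-3.2, -0.7, 5.9]
gripper_width: 11.2
```

```bash
python3 - <<'E'
from h import *
st=env.state();print(st['ee_pos'],st['force'],st['gripper_width']);go([462.5,145,94.5],13.5)
p=0
for t in np.arange(5,46,5):
    q=np.array([22*(1-np.cos(np.radians(t))),22*np.sin(np.radians(t))]); print(t,(q-p).round(2)); p=q
E
```

```text
[460.82189208 145.07823576  94.12050362] [-3.24253126 -0.66219627  5.86042446] 11.151683144322126
az 13.52 turn units 0.003 shift before turn [-0.038  0.161  0.047] after turn [-0.038  0.161  0.047] q6 2.6 xdir [-0.002 -0.001 -1.   ]
5 [0.08 1.92]
10 [0.25 1.9 ]
15 [0.42 1.87]
20 [0.58 1.83]
25 [0.73 1.77]
30 [0.89 1.7 ]
35 [1.03 1.62]
40 [1.17 1.52]
45 [1.3  1.42]
```

Call:
jog_arm:
  plan: [-0.5,0,0,0,-0.7,0.03,0,0,-0.72,0.05,0,0,-0.95,0.11,0,0,-0.95,0.14,0,0,-0.94,0.19,0,0,-0.93,0.23,0,0,-0.92,0.27,0,0,-0.91,0.31,0,0,0,0,0,0]

```text
time_s: 17.72
ee_pos: [474.7, 148.4, 171.2]
ee_rot: [49.5, 90.0, -27.0]
force: [-4.9, -0.9, -1.7]
gripper_width: 11.6
```

```bash
python3 - <<'E'
from h import *
st=env.state();print(st['ee_pos'],st['force'],st['gripper_width']);go([462.5,145,94.5],13.5)
shot('scene','s12.png')
E
```

```text
[474.71268391 148.38845813 171.15271731] [-4.93163454 -0.92600042 -1.67359451] 11.555552416470146
az 13.52 turn units 0.003 shift before turn [ 7.665 -1.268  0.043] after turn [ 7.665 -1.268  0.044] q6 2.5 xdir [ 0. -0. -1.]
```

View pics/s12.png

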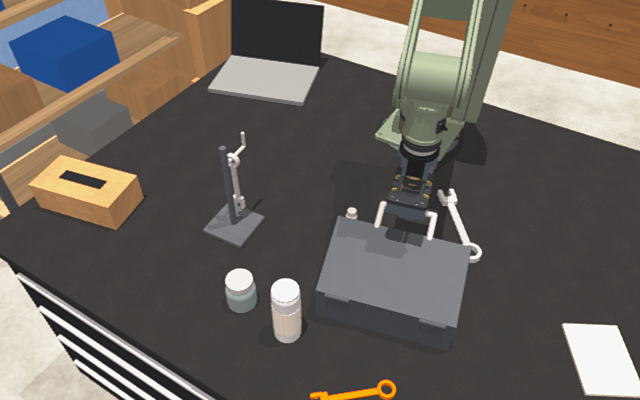

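Call:
jog_arm:
  plan: [-0.8,0.32,0,0,-0.8,0.34,0,0,-0.86,0.43,0,0,-0.84,0.46,0,0,-0.82,0.5,0,0,-0.8,0.53,0,0,-0.77,0.57,0,0,-0.75,0.6,0,0,-0.5,0.43,0,0,-0.47,0.43,0,0,-0.45,0.42,0,0,0,0,0,0]

```text
time_s: 18.77
ee_pos: [523.1, 160.0, 250.7]
ee_rot: [-81.5, 89.9, -158.0]
force: [-10.1, -2.1, 6.3]
gripper_width: 11.7
```

Call:
jog_arm:
  plan: [0,0,0,0,0,0,0,0,0,0,0,0]

```text
time_s: 19.02
ee_pos: [522.4, 159.8, 249.9]
ee_rot: [-86.0, 89.9, -162.5]
force: [-8.0, -2.1, 6.5]
gripper_width: 11.4
```

```bash
python3 - <<'E'
from h import *
st=env.state();print(st['ee_pos'],st['force'],st['gripper_width']);go([462.5,145,94.5],13.5)
shot('scene','s13.png');shot('wrist','w13.png');shot('top','t13.png')
E
```

```text
[522.35119611 159.83679078 249.9322036 ] [-8.03926579 -2.05094774  6.52751062] 11.429019685709173
az 13.52 turn units 0.003 shift before turn [15.555 -6.135  0.041] after turn [15.555 -6.135  0.043] q6 2.3 xdir [-0.002 -0.001 -1.   ]
```

View pics/s13.png

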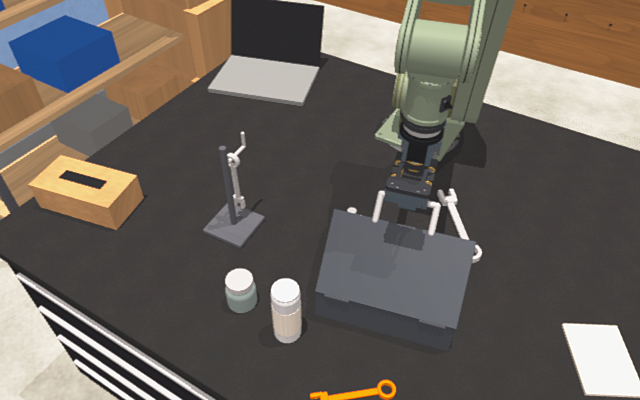

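View pics/w13.png

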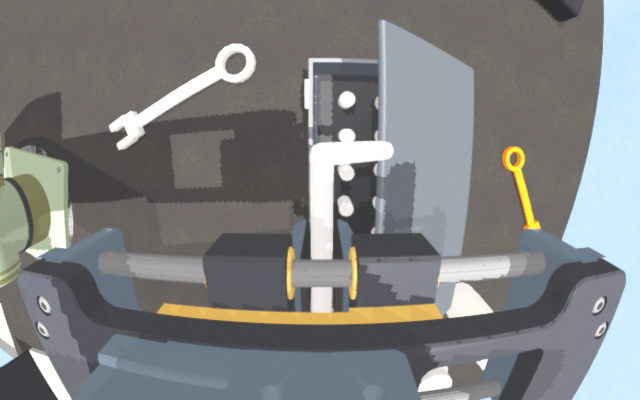

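View pics/t13.png

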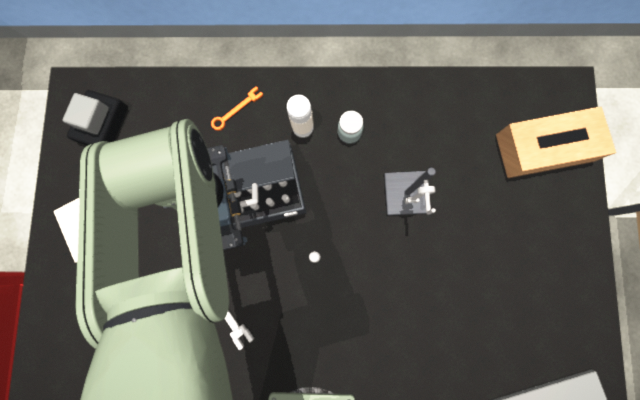

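Bar displacement from shut is 63 mm forward and 156 mm up, which is about 44.8°. I'll check the angle independently from the lid corners: scene (333,213) and (475,240), wrist (380,22).

```bash
python3 - <<'E'
from h import *
s=cv2.imread('pics/s13.png')
cv2.imwrite('pics/c14.png',cv2.resize(s[180:320,310:490],None,fx=4,fy=4,interpolation=cv2.INTER_CUBIC))
y=np.radians(13.5);ex=np.array([np.cos(y),np.sin(y),0]);ey=np.array([-np.sin(y),np.cos(y),0])
H=np.array([461.5,144.9,88.5])+220*ex
st=env.state()
for n,r,yy in [('sL',ray('scene',333,213),-140),('sR',ray('scene',475,240),140),('w',wray(380,22,st),140)]:
    o,d=r; t=(yy-(o-H)@ey)/(d@ey); p=o+t*d-H
    a=-p@ex; z=p[2]; print(n,a,z,np.hypot(a,z),np.degrees(np.arctan2(z,a)-np.arcsin(3/170)))
E
```

```text
sL 128.3400925837446 96.86567506492679 160.7922211121798 36.03280720618099
sR 124.24180653974757 118.27623231786731 171.538023841859 42.57974081319098
w 119.81527185029286 112.57035567228513 164.40129058113976 42.20315543895619
```

View pics/c14.png

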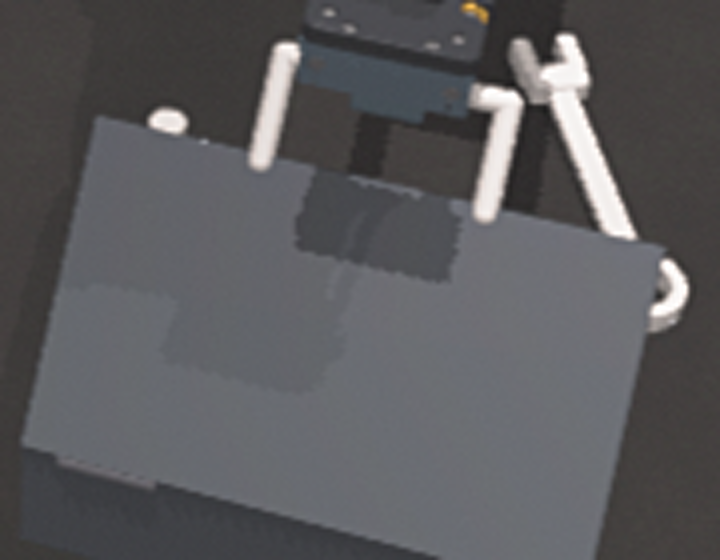

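```bash
python3 - <<'E'
from h import *
y=np.radians(13.5);ex=np.array([np.cos(y),np.sin(y),0]);ey=np.array([-np.sin(y),np.cos(y),0]);ez=np.array([0,0,1])
H=np.array([461.5,144.9,88.5])+220*ex
st=env.state();print(st['ee_pos'],st['time_s'])
rs=[('sL',ray('scene',334.1,208.4),-140,170,3),('sR',ray('scene',475.3,241.8),140,170,3),('w',wray(380,21,st),140,170,3)]
cal=env.calibration('scene'); f=200/np.tan(np.radians(cal['vertical_fov'])/2)
Q=R.from_euler('xyz',cal['orientation'],degrees=True).inv()
for a in (0,):
  for yy in (-140,140):
    p=Q.apply(H-170*ex+3*ez+yy*ey-cal['origin']); print('shut px',f*p[:2]/p[2]+[cal['cx'],cal['cy']])
for a in range(38,51,1):
    t=np.radians(a); out=[]
    for n,(o,d),yy,l,h in rs:
        P=H+yy*ey-ex*(l*np.cos(t)-h*np.sin(t))*1+ez*(l*np.sin(t)+h*np.cos(t))
        out.append(np.linalg.norm(np.cross(P-o,d)))
    px=[]
    for yy in (-140,140):
        P=H+yy*ey-ex*(170*np.cos(t)-3*np.sin(t))+ez*(170*np.sin(t)+3*np.cos(t)); p=Q.apply(P-cal['origin']); px.append((f*p[:2]/p[2]+[cal['cx'],cal['cy']]).round(1))
    print(a,np.round(out,1),px)
E
```

```text
[522.35889791 159.83239386 249.9381092 ] 19.1667
shut px [336.88594491 229.15307221]
shut px [464.71808379 259.90254343]
38 [ 0.9  2.9 13.3] [array([333.7, 208.3]), array([474.1, 240.8])]
39 [ 1.4  2.7 10.9] [array([333.5, 208.1]), array([474.2, 240.8])]
40 [1.9 2.5 8.6] [array([333.2, 208. ]), array([474.4, 240.7])]
41 [2.4 2.4 6.2] [array([333. , 207.9]), array([474.6, 240.7])]
42 [2.9 2.2 3.9] [array([332.7, 207.8]), array([474.7, 240.8])]
43 [3.4 2.  1.9] [array([332.5, 207.8]), array([474.9, 240.8])]
44 [3.9 1.8 2.2] [array([332.2, 207.7]), array([475. , 240.9])]
45 [4.4 1.6 4.3] [array([332. , 207.7]), array([475.2, 241. ])]
46 [4.9 1.3 6.7] [array([331.7, 207.8]), array([475.3, 241.1])]
47 [5.4 1.1 9.2] [array([331.4, 207.8]), array([475.4, 241.3])]
48 [ 5.9  0.8 11.8] [array([331.1, 207.9]), array([475.6, 241.4])]
49 [ 6.5  0.8 14.4] [array([330.8, 208. ]), array([475.7, 241.6])]
50 [ 7.   0.9 17. ] [array([330.5, 208.1]), array([475.8, 241.9])]
```

```bash
python3 - <<'E'
import cv2,numpy as np
a=cv2.imread('pics/w11.png')[10:190,290:430];b=cv2.imread('pics/w13.png')[10:190,290:430]
cv2.imwrite('pics/c15.png',np.hstack([cv2.resize(x,(392,504),interpolation=cv2.INTER_CUBIC) for x in(a,b)]))
E
```

```text
(no output)
```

View pics/c15.png

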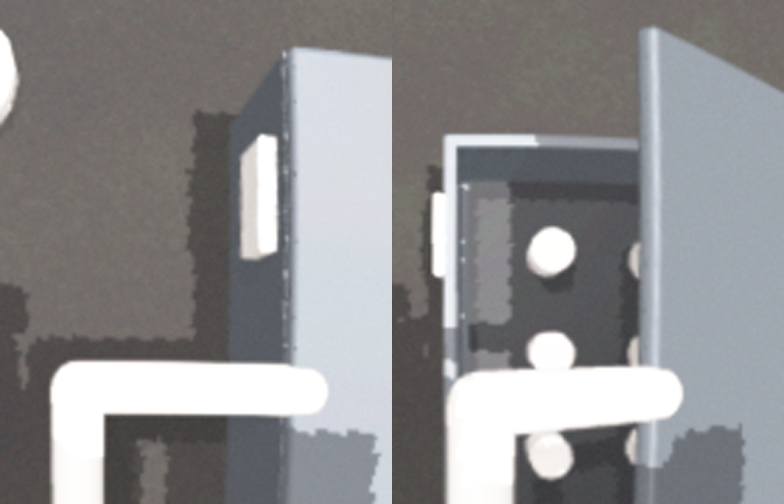

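```bash
python3 - <<'E'
from h import *
st=dict(env.state())
y=np.radians(13.5);ex=np.array([np.cos(y),np.sin(y),0]);ey=np.array([-np.sin(y),np.cos(y),0]);ez=np.array([0,0,1])
s11=dict(st); s11['ee_pos']=np.array([463.4,145.63,147.75]); s11['ee_rot']=np.array([87.2,89.9,10.7])
H=np.array([461.5,144.9,88.5])+220*ex
p=plane(wray(393.6,27.1,s11),91.5); e=H-170*ex+3*ez+140*ey; print('shut corner meas',p,'exp',e,'diff case',(p-e)@ex,(p-e)@ey)
q=plane(wray(317.9,148.6,s11),89.5); print('elbow shut',(q-H)@ex,(q-H)@ey)
for nm,px,h in (('upper',(384.6,20),3),('lower',(378.6,20),-3)):
  o,d=wray(*px,st)
  for t in range(40,50):
    t=np.radians(t);P=H+140*ey-ex*(170*np.cos(t)-h*np.sin(t))+ez*(170*np.sin(t)+h*np.cos(t)); c=P-o; r=c-d*(c@d); print(nm,np.degrees(t).round(),(r@ex).round(1),(r@ey).round(1),r[2].round(1))
# elbow height from along-bar offset
o,d=wray(322.1,153.6,st); yy=(q-H)@ey
t=(yy-(o-H)@ey)/(d@ey); P=o+t*d; print('elbow open',P,(P-H)@ex,P[2]-88.5,np.degrees(np.arctan2(P[2]-88.5-2,-(P-H)@ex)))
E
```

```text
shut corner meas [477.92193802 292.5012979   91.5       ] exp [477.43614508 292.70405705  91.5       ] diff case 0.4250372555418531 -0.31056300934393727
elbow shut -219.88500189762064 55.2814217093809
upper 40.0 -11.2 -1.1 -2.7
upper 41.0 -8.9 -0.5 -2.0
upper 42.0 -6.6 0.1 -1.3
upper 43.0 -4.3 0.6 -0.6
upper 44.0 -1.9 1.2 0.0
upper 45.0 0.5 1.7 0.7
upper 46.0 3.0 2.2 1.4
upper 47.0 5.4 2.7 2.1
upper 48.0 7.9 3.1 2.8
upper 49.0 10.4 3.6 3.5
lower 40.0 -11.9 -2.3 -3.1
lower 41.0 -9.7 -1.7 -2.4
lower 42.0 -7.5 -1.1 -1.8
lower 43.0 -5.3 -0.5 -1.2
lower 44.0 -3.0 0.1 -0.5
lower 45.0 -0.6 0.6 0.1
lower 46.0 1.7 1.2 0.8
lower 47.0 4.1 1.7 1.4
lower 48.0 6.5 2.2 2.0
lower 49.0 9.0 2.7 2.7
elbow open [510.1251368  213.42611652 231.43384536] -156.72127539315775 142.93384535511993 41.96391476083937
```

Call:
jog_arm:
  plan: [0,0,0,0,0,0,0,0,0,0,0,0,0,0,0,0,0,0,0,0,0,0,0,0,0,0,0,0,0,0,0,0,0,0,0,0,0,0,0,0,0,0,0,0,0,0,0,0]
  newtons: 30

```text
time_s: 20.17
ee_pos: [522.3, 159.8, 249.9]
ee_rot: [-86.1, 89.9, -162.5]
force: [-9.2, -1.8, 6.1]
gripper_width: 11.2
```

```bash
python3 - <<'E'
from h import *
st=env.state();print(st['ee_pos'],st['force'],st['qvel'].round(2))
a=shot('wrist','w16.png');b=shot('scene','s16.png')
w=cv2.imread('pics/w13.png')[10:190,290:430]; print(cv2.absdiff(cv2.imread('pics/w16.png')[10:190,290:430],w).mean())
w=a[10:190,290:430,::-1]; s=b[110:260,180:290,::-1]
cv2.imwrite('pics/c16.png',np.hstack([cv2.resize(np.ascontiguousarray(x),(392,504),interpolation=cv2.INTER_CUBIC) for x in(w,s)]))
E
```

```text
[522.33799316 159.8132335  249.91278396] [-9.24851496 -1.76063001  6.10656287] [ 0.12 -0.05  0.04 -0.07 -0.08  0.  ]
1.2928306878306879
```

View pics/c16.png

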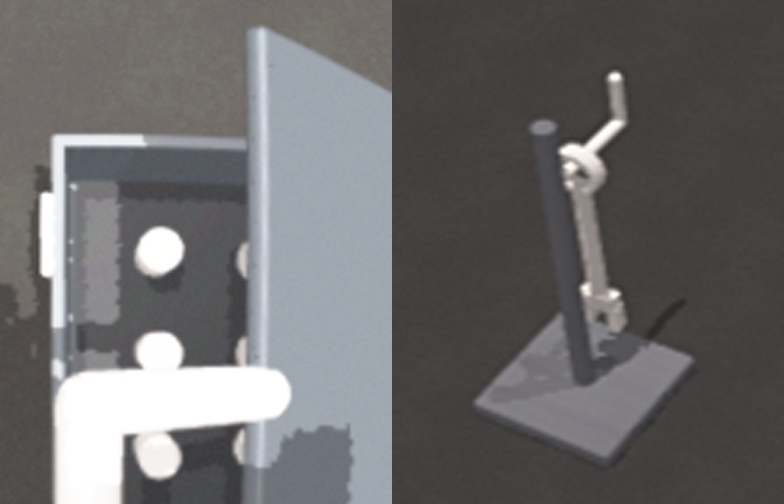

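The lid corner is at the same pixel as before, and the spanner hangs straight from the arm, ring at crop (582,170) and jaws at (605,305). I'm handing in.

```bash
python3 -c "
from h import *
print(env.job_done())"
```

```text
the job is handed in; nothing more can be done
None
```

The spanner from the lid now hangs by its ring on the hook's level arm. The lid is open at about 45°, and the gripper is still holding its handle. I handed the job in at about 20 s of the 67 s allowed.

- **Spanner:** the last scene picture shows it hanging straight from the arm, touching neither the gripper nor the foot.
- **Lid angle:** how far the handle bar moved gives 44.8°, and the lid's corner in the wrist picture gives about 44.9°. A third estimate, from the handle's elbow, read about 42°. I gave it less weight because small pixel errors shift it a lot. The scene camera's view of the lid corners was too insensitive to settle the angle.
- **Steadiness:** over the last second or so the lid did not visibly move in the wrist picture, the arm speed was near zero and the force at the wrist was about 11 N.
- **Bystanders:** I did not touch the spray can, the jar, the socket or the other two spanners. They look unmoved in the pictures, though I did not measure them again.

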